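# Level the disc sander's table with its tilt screw

### The job

The table of the bench disc sander was left drooping after a bevel job; bring it back level, so that ends can be sanded square, by turning the black knob of its tilt screw. Do not lean on the table itself, let go of the knob when you are done, and leave the gouge, mallet, bangle and wooden blank where they are.

Things in the scene. Friction and masses are not known exactly. Their poses are not given: they have to be found in the camera images.
- sander: green bench disc sander, grey motor, bolted down. Origin on the bench under the middle of the table's hinge; x points back through the brown 200 mm disc (face at x 6 mm) to the motor, -x is the operator's side, -y the operator's right. Base x -135 to 245, y -205 to 140, 20 mm high; disc, shroud and motor x 6 to 262, y -112 to 150, up to 277 mm high; screw column y -200 to -140, below the knob
- sander_table (a joint): hinge of the grey steel table, rad: 0 level, negative = front edge hangs down; -0.30 to 0.12, no stop at level. Hinge along the sander's y, 140 mm up. Table 131 x 214 x 12 mm, 4 to 135 mm in front of the hinge, top 146 mm up when level. Only the screw moves it: 0.05 rad per rad of knob (18 degrees a turn); clockwise seen from above the knob raises the front. It stays where it is left
- table_front (a point): middle of the table's front top edge, 135 mm in front of the hinge; its own z axis is square to the table's top. At the hinge on the knob's side a red pointer fixed to the table moves over a white scale with black marks 10 degrees apart; the second mark from the top is level
- knob_grip (a point): centre of the tilt screw's black fluted knob, 49 mm diameter, 34 mm long, silver disc and white dot on top; fixed point at (-122, -160, 201) mm in the sander's frame. Its axis leans 35 degrees from vertical to the operator: upward (-0.574, 0, 0.819) in the sander's frame. Below it a 24 mm collar, thin screw, and a bracket 57 mm below the centre. Turns in place, about 0.2 N m
- gouge: turning gouge lying on the bench along its x: wooden handle 150 mm long and 29 mm thick, brass ferrule, steel blade 150 mm towards +x; origin under the blade's root (ends at x -200 and +110 mm)
- mallet: carver's round wooden mallet standing on its head, 88 mm thick, 200 mm tall; origin under its centre
- bangle: turned wooden bangle lying flat, 90 mm outside, 16 mm high; origin under its centre
- blank: square wooden blank 160 x 45 x 45 mm lying along its x; origin under its centre

How it is judged:
At the end, for the whole second after the job is handed in: The table is level within 1.5 degrees and still, the knob is let go, and gouge, mallet (upright), bangle and blank are within 30 mm of where they were (angle between table_front's own z axis and vertical below 0.026 rad and velocity of joint sander_table between -0.01 and 0.01 rad/s and distance of each of gouge, mallet, bangle, blank from where it was at the start of the episode below 0.03 m and angle between mallet's own z axis and vertical below 0.2 rad); the robot touches nothing.
It fails at once if the table itself was pushed or lifted (more than 10 N on it) (contact force between any of the fingers, the arm and sander_table above 10 N).
It fails at once if the mallet was knocked over (angle between mallet's own z axis and vertical above 0.5 rad).
It fails at once if a bystander was shoved more than 50 mm (distance of any of gouge, mallet, bangle, blank from where it was at the start of the episode above 0.05 m).
It also fails if it takes over 64 s, if anything falls off the work surface, if the arm or the gripper's body presses on something with over 40 N, if the wrist force passes 120 N, or if a joint passes its speed limit or range.

### The arm

A 7-joint arm with a two-finger parallel gripper is mounted at the origin on the work surface. World frame = base frame: x ahead of the robot, y to its left, z up, the work surface at z = 0. Lengths are in m, angles in rad, forces in N, time in s.
With the tool pointing down it reaches from about 0.4 to 0.75 m from the base axis. Payload 19.5 kg.
Tool frame: the origin (TCP) lies on the centre line of the jaws, within the pads' length; the fingertips stand 17 mm ahead of it and the grasp point (between the pads) lies 2 mm behind it; z points along the fingers, y is the line along which they close (so a half turn about z gives the same grasp; the last joint's range is limited). The gripper opens to 85 mm and grips with 20 to 120 N. Pads are 22 mm wide; open, the fingers measure 114 mm over their backs; the gripper's body (76 mm by 85 mm) begins 54 mm behind the grasp point. The pads swing forward as they close: fully open they stand 13 mm farther back than shut.
Start: joints at [-1.192, 0.707, -0.028, 1.485, 0.022, 0.951, -0.075], TCP at [0.235, 0.525, 0.248] pointing down, gripper open.
Joint ranges: [-2.71, 2.71], [-0.32, 2.16], [-1.57, 1.52], [0, 2.45], [-1.46, 4.6], [0, 2.02], [-2.83, 2.83]. Speed limits (rad/s): [1.89, 1.89, 2.57, 2.57, 3.01, 3.01, 3.01].

### API

Orientations are given as a 3x3 rotation matrix whose columns are the frame's x, y, z axes.
In Python, from station import get_state, get_image, calibration, job_done gives the robot as it stands. The module is installed in compiled form; this text tells all that it offers.
- The arm moves only by the tool carry_out, never from a script. Its argument "motion" is a list of rows, each a list of 3 entries, a list of its own where there are three numbers: the shift along the tool's x, y, z in mm, then the turn about the tool's z in degrees, then the closure, from -1 (fully open) to 1 (shut). A call has 1 to 8 rows; each row shifts and turns the commanded pose from where the row before left it, along the tool's axes as they then stand; what a row does not reach is not made up. A row lasts 1/10 s, in which the tool goes at most 50 mm and 8.59 degrees, less where a joint would pass 70% of its speed; a pose out of reach is approached as far as the arm can. A call with a gripper value outside its range is refused whole. The fingers move at their own pace and stop on an object; "newtons" is the grip in N (left out, the last holds). Time passes only in rows, so rows that do not move let the fingers close. It gives the time, the measured TCP pose, the force, the opening and the grip force at its end, in the units of the state.
- get_state(): the state, without advancing time (a new reading comes with each control period).
- get_image(name): name is "scene" or "side" or "wrist"; returns (picture, depth): 400x640x3 uint8, blue, green, red; 400x640 float32, m along the optical axis (not along the pixel's ray), 0 where there is no reading.
- calibration(name): a dict with "intrinsics" (3x3 intrinsics, pixels), "world_to_cam" (4x4, takes a point from world to camera coordinates). Camera axes: x right, y up, looking along -z (the intrinsics and any distortion apply to the point x, -y, -z); pixel columns grow to the right and rows downward; lengths in m; the calibration is good to about 2 mm. A picture is of the moment at which its call begins: read the wrist's pose just before it. calibration takes no time and is no camera call; for the wrist camera it gives the pose at the moment of the call.
- job_done(): hands the job in; it is judged then, once.
The state is a dict: "t": time; "joint_pos": joint angles; "qvel": joint speeds; "tau": joint torques, N m; "tcp_pos": TCP position; "tcp_rot": TCP orientation; "force": force on the tool from outside, world axes, zero at the start; "ft_torque": the same for the moment, N m; "grip_width": finger opening in m; "grip_force": force on a finger pad.
Only numpy, scipy, OpenCV 4.12 (cv2) and the standard library are available. Lean on these libraries where they do the work, as an engineer would, in place of code of your own. Each camera call takes 0.05 s, during which the arm holds its last target. There are 200 camera calls.

## Working session

There is one attempt and no reset: what is moved stays moved. The work goes in short steps, Python scripts to look and compute and a tool call to move; the robot and the scene stay as the last step left them, time stands still between calls to the robot, and variables do not carry over. Pictures are saved under pics/ and viewed, at most 10 in all, crops included, and the job is handed in when it is done.

Besides the shell and the picture viewer there is one more tool, called after ">>>" as name([rows], argument=value, ...), one row to a line, values as JSON. carry_out: Moves the arm, as the interface text tells. Its arguments: {"type":"object","properties":{"motion":{"type":"array"},"newtons":{"type":"number"}},"required":["motion"]}

```bash
mkdir -p pics; python3 - <<'E'
from station import *
import cv2,numpy as np
s=get_state();print(s['t'],s['tcp_pos'],s['tcp_rot'],s['grip_width'])
for n in ['scene','side']:
    p,d=get_image(n);cv2.imwrite(f'pics/{n}0.png',p);np.save(f'{n}0.npy',d);c=calibration(n);print(n,c)
E
```

```text
0.0 [0.23481037 0.52461735 0.24783719] [[-9.12759789e-01  4.08496558e-01 -3.59208138e-04]
 [ 4.08496709e-01  9.12759259e-01 -9.86757732e-04]
 [-7.52165827e-05 -1.04740812e-03 -9.99999449e-01]] 0.08527300640792396
scene {'intrinsics': array([[446.10011879,   0.        , 318.33558219],
       [  0.        , 446.10011879, 193.72466959],
       [  0.        ,   0.        ,   1.        ]]), 'world_to_cam': array([[ 0.86115377, -0.50823771,  0.01042149, -0.43440307],
       [ 0.40174543,  0.69298929,  0.59863716, -0.2666408 ],
       [-0.31147197, -0.51133187,  0.80095252, -1.17997205],
       [ 0.        ,  0.        ,  0.        ,  1.        ]])}
side {'intrinsics': array([[508.63629696,   0.        , 318.78054095],
       [  0.        , 508.63629696, 199.96949592],
       [  0.        ,   0.        ,   1.        ]]), 'world_to_cam': array([[ 0.92313034, -0.38445454,  0.00500816, -0.44588538],
       [ 0.28434761,  0.69141096,  0.66415158, -0.20200821],
       [-0.25879879, -0.61167441,  0.74758117, -1.25237853],
       [ 0.        ,  0.        ,  0.        ,  1.        ]])}
```

View pics/scene0.png

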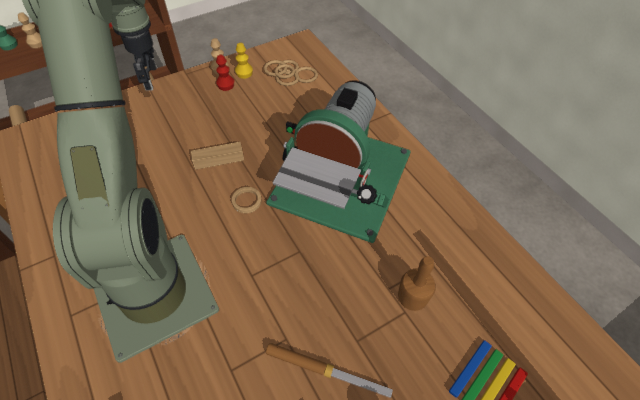

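View pics/side0.png

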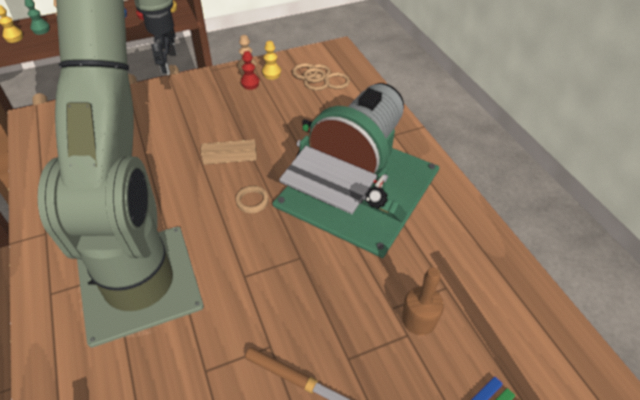

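The scene picture shows the sander with its knob's silver top at about (367,194), and base corners at about (268,200), (372,239) and (410,151). In the side picture the knob is at (376,196), and corners are at about (274,203), (383,254) and (438,166). The table droops.

```bash
cat > h.py <<'E'
import numpy as np,cv2
from station import *
def ray(n,uv,c=None):
    c=c or calibration(n);K=c['intrinsics'];T=c['world_to_cam']
    v=np.linalg.solve(K,[uv[0],uv[1],1.])*[1,-1,-1]
    R=T[:3,:3];return -R.T@T[:3,3],R.T@v
def onz(n,uv,z):
    o,d=ray(n,uv);return o+d*(z-o[2])/d[2]
def proj(n,P):
    c=calibration(n);q=np.atleast_2d(P)@c['world_to_cam'][:3,:3].T+c['world_to_cam'][:3,3]
    p=(q*[1,-1,-1])@c['intrinsics'].T;return p[:,:2]/p[:,2:]
def dep(n,uv,d):
    o,r=ray(n,uv);return o+r*d
E
python3 - <<'E'
from h import *
for n,pts,k in [('scene',[(268,200),(372,239),(410,151)],(367,194)),('side',[(274,203),(383,254),(438,166)],(376,196))]:
    P=[onz(n,p,.02) for p in pts];d=np.load(n+'0.npy')
    print(n,np.round(P,3).tolist(),'edges',np.linalg.norm(P[0]-P[1]),np.linalg.norm(P[1]-P[2]))
    S=np.array([[-.135,.14],[-.135,-.205],[.245,-.205]]);Q=np.array(P)[:,:2]
    a=S-S.mean(0);b=Q-Q.mean(0);th=np.arctan2((a[:,0]*b[:,1]-a[:,1]*b[:,0]).sum(),(a*b).sum())
    R=np.array([[np.cos(th),-np.sin(th)],[np.sin(th),np.cos(th)]]);t=Q.mean(0)-R@S.mean(0)
    print('yaw',th,'org',t,'res',np.round(S@R.T+t-Q,3).tolist())
    print('knob exp',R@[-.122,-.160]+t,.201,'top exp',R@[-.122-.574*.017,-.16]+t,.215,'meas',dep(n,k,d[k[1],k[0]]))
    img=cv2.imread(f'pics/{n}0.png');x,y=k
    cv2.imwrite(f'pics/{n}c.png',cv2.resize(img[y-70:y+70,x-110:x+60],None,fx=4.5,fy=4.2,interpolation=cv2.INTER_CUBIC)[:600])
E
```

```text
scene [[0.394, 0.112, 0.02], [0.587, -0.158, 0.02], [0.888, 0.056, 0.02]] edges 0.33233428268371296 0.3688979480129486
yaw 0.6225346929961886 org [0.57738581 0.08102519] res [[-0.008, 0.004], [-0.0, -0.006], [0.008, 0.001]]
knob exp [ 0.57156803 -0.12009704] 0.201 top exp [ 0.5636406  -0.12578689] 0.215 meas [ 0.56586995 -0.13103718  0.21619718]
side [[0.391, 0.1, 0.02], [0.589, -0.167, 0.02], [0.886, 0.053, 0.02]] edges 0.33283154761039124 0.3696453690204193
yaw 0.6411983606401058 org [0.57495001 0.07253254] res [[-0.008, 0.004], [0.0, -0.005], [0.008, 0.001]]
knob exp [ 0.5728867  -0.12866324] 0.201 top exp [ 0.56506684 -0.13450005] 0.215 meas [ 0.56650947 -0.13479753  0.21552337]
```

View pics/scenec.png

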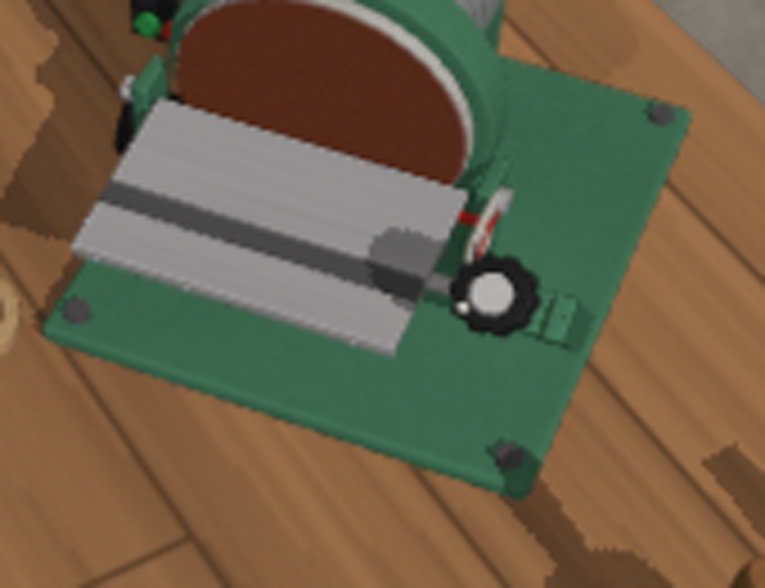

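The crop shows the knob's silver top in its middle, the table drooped beneath it, and the red pointer low on the white scale. Both cameras put the knob top at about (0.566, -0.133, 0.215), so its centre is at about (0.574, -0.127, 0.201), with yaw about 0.63. The tool stays vertical, so I'll ratchet: grip across the sander's y, turn clockwise, release, return and repeat.

>>> carry_out([
  [[0,0,-40],0,-1],
  [[0,0,-40],0,-1],
  [[0,0,-30],0,-1],
  [[-32,-25,0],0,-1],
  [[-32,-25,0],0,-1],
  [[-32,-25,0],0,-1],
  [[-32,-25,0],0,-1],
  [[-32,-25,0],0,-1],
], newtons=50)

```text
t: 0.9
tcp_pos: [0.3303, 0.3438, 0.3582]
tcp_rot: [[-0.913, 0.408, -0.0], [0.408, 0.913, -0.0], [0.0, -0.0, -1.0]]
force: [1.3, 1.7, -0.3]
grip_width: 0.0855
grip_force: 0.0
```

>>> carry_out([
  [[-32,-25,0],0,-1],
  [[-32,-25,0],0,-1],
  [[-32,-25,0],0,-1],
  [[-32,-25,0],0,-1],
  [[-32,-25,0],0,-1],
  [[-32,-25,0],0,-1],
  [[-32,-25,0],0,-1],
  [[-32,-25,0],0,-1],
])

```text
t: 1.7
tcp_pos: [0.4822, 0.0566, 0.3582]
tcp_rot: [[-0.913, 0.408, -0.0], [0.408, 0.913, -0.0], [0.0, -0.0, -1.0]]
force: [0.7, 0.5, 0.2]
grip_width: 0.0852
grip_force: 0.0
```

>>> carry_out([
  [[0,0,0],8.5,-1],
  [[0,0,0],8.5,-1],
  [[0,0,0],8.5,-1],
  [[0,0,0],8.5,-1],
  [[0,0,0],8.5,-1],
  [[0,0,0],8.5,-1],
  [[0,0,0],8.5,-1],
  [[0,0,0],8.5,-1],
])

```text
t: 2.5
tcp_pos: [0.4817, 0.0583, 0.3581]
tcp_rot: [[0.043, 0.999, -0.0], [0.999, -0.043, -0.0], [-0.0, -0.0, -1.0]]
force: [-0.1, -0.4, 0.7]
grip_width: 0.0854
grip_force: 0.0
```

```bash
python3 - <<'E'
from h import *
s=get_state();R=s['tcp_rot'];print(s['t'],s['tcp_pos'],np.degrees(np.arctan2(R[1,1],R[0,1])),s['joint_pos'],R[2])
p,d=get_image('wrist');cv2.imwrite('pics/w1.png',p);np.save('w1.npy',d)
print(proj('wrist',[[.574,-.127,.201],[.566,-.133,.215]]))
print(calibration('wrist'))
E
```

```text
2.5 [0.4817064  0.05825547 0.35814869] -2.460780046428784 [-0.39544963  0.46963057  0.35686343  1.60093536 -0.17787506  1.10366604
 -0.03657763] [-1.66871758e-04 -4.40040182e-04 -9.99999889e-01]
[[412.49237144 336.36758008]
 [408.58083055 350.71393932]]
{'intrinsics': array([[307.27416641,   0.        , 320.88302172],
       [  0.        , 307.27416641, 193.34136045],
       [  0.        ,   0.        ,   1.        ]]), 'world_to_cam': array([[ 9.98600167e-01, -5.28932802e-02,  8.51283533e-05,
        -4.76582883e-01],
       [ 5.04551550e-02,  9.52084035e-01, -3.01645930e-01,
        -8.76935194e-03],
       [ 1.58739933e-02,  3.01227971e-01,  9.53420015e-01,
        -5.09141417e-01],
       [ 0.00000000e+00,  0.00000000e+00,  0.00000000e+00,
         1.00000000e+00]])}
```

View pics/w1.png

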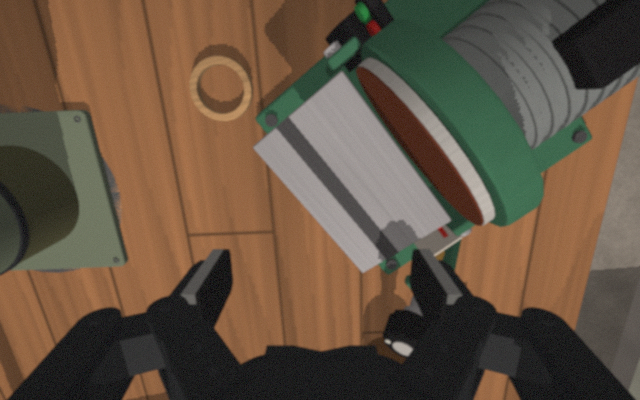

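The wrist picture shows the drooping table as a polygon at (345,75), (450,225), (365,270), (255,148). The knob's top is at about (400,349), half hidden by a finger. I'll fit the table plane from depth to get yaw and droop.

```bash
cat >> h.py <<'E'
def plane(n,poly,d):
    m=np.zeros(d.shape,np.uint8);cv2.fillPoly(m,[np.array(poly,np.int32)],1)
    v,u=np.nonzero((m>0)&(d>0));c=calibration(n);K=c['intrinsics'];T=c['world_to_cam']
    z=d[v,u];q=np.stack([(u-K[0,2])/K[0,0]*z,-(v-K[1,2])/K[1,1]*z,-z],1)
    P=(q-T[:3,3])@T[:3,:3];
    for _ in range(3):
        c0=P.mean(0);w=np.linalg.svd(P-c0,full_matrices=False)[2][2];w*=np.sign(w[2]);r=(P-c0)@w;P=P[abs(r)<max(.004,2*r.std())]
    return w,c0,r.std()
E
python3 - <<'E'
from h import *
for n,poly,f in [('wrist',[(340,90),(430,210),(365,250),(275,150)],'w1.npy'),('scene',[(293,156),(352,173),(342,198),(282,182)],'scene0.npy')]:
    w,c,r=plane(n,poly,np.load(f));print(n,w,c,r,'tilt',np.arccos(w[2]),'dir',np.arctan2(w[1],w[0])%np.pi)
d=np.load('w1.npy')
print(d[345:355,385:415:4]); print(dep('wrist',(398,349),d[349,398]))
# scene: knob top silver centroid
p=cv2.imread('pics/scene0.png');g=cv2.inRange(p,(150,150,150),(255,255,255));g[:186]=0;g[204:]=0;g[:,:356]=0;g[:,377:]=0
v,u=np.nonzero(g);print(u.mean(),v.mean(),len(u));dd=np.load('scene0.npy');print(dep('scene',(u.mean(),v.mean()),np.median(dd[v,u])))
E
```

```text
wrist [-0.09322715 -0.06673898  0.99340556] [0.51609561 0.04839344 0.1378674 ] 0.0007487278496182377 tilt 0.11490605315934839 dir 0.6213010098308396
scene [-0.09212455 -0.06964103  0.99330921] [0.51652317 0.03105382 0.14010218] 0.001776051713502758 tilt 0.11574334217646227 dir 0.6472945759947955
[[0.5694566  0.34507778 0.33950275 0.33519435 0.32974154 0.3265597
  0.32669464 0.32125506]
 [0.5686639  0.3467471  0.33968267 0.33668986 0.33146265 0.32826045
  0.32663703 0.32358956]
 [0.5677254  0.34793547 0.34121487 0.33697677 0.33284888 0.32974327
  0.32672307 0.32457593]
 [0.5638198  0.35076383 0.34508073 0.33902487 0.33473074 0.33117893
  0.3271048  0.07654699]
 [0.5618118  0.56157535 0.34614354 0.34009698 0.33744133 0.33184332
  0.3292962  0.07668339]
 [0.55957055 0.55865985 0.34642017 0.34059697 0.336782   0.33219412
  0.32926822 0.0764679 ]
 [0.5569251  0.5563393  0.34932843 0.341755   0.33835387 0.3349532
  0.33085823 0.07548539]
 [0.55622447 0.5546151  0.5565581  0.34713086 0.3404443  0.3355383
  0.3329509  0.07610933]
 [0.55426526 0.5516544  0.5530592  0.34762558 0.3405941  0.33834907
  0.33338347 0.07524995]
 [0.5491687  0.55005777 0.5487238  0.34927398 0.34505996 0.3372326
  0.07585657 0.07513608]]
[ 0.5551165  -0.13270271  0.21233144]
365.5074626865672 193.40298507462686 67
[ 0.56293508 -0.12846748  0.21768613]
```

The table droops 0.115 rad, which needs about 2.3 rad (132°) of clockwise knob. The knob centre is at about (0.572, -0.125, 0.201). I'll move over it with the jaws 30° ahead of square, then descend.

>>> carry_out([
  [[-36,19.6,0],0,-1],
  [[-36,19.6,0],0,-1],
  [[-36,19.6,0],0,-1],
  [[-36,19.6,0],0,-1],
  [[-36,19.6,0],0,-1],
  [[0,0,0],7.3,-1],
  [[0,0,0],7.2,-1],
  [[0,0,0],7,-1],
])

```text
t: 3.35
tcp_pos: [0.573, -0.1256, 0.3579]
tcp_rot: [[0.403, 0.915, -0.001], [0.915, -0.403, 0.0], [-0.0, -0.001, -1.0]]
force: [0.2, 0.7, -0.6]
grip_width: 0.0852
grip_force: 0.0
```

>>> carry_out([
  [[0,0,35],0,-1],
  [[0,0,35],0,-1],
  [[0,0,17],0,-1],
  [[0,0,0],0,-1],
])

```text
t: 3.75
tcp_pos: [0.5724, -0.1249, 0.2693]
tcp_rot: [[0.398, 0.917, -0.004], [0.917, -0.398, 0.001], [-0.001, -0.004, -1.0]]
force: [-0.1, 0.4, 0.1]
grip_width: 0.0855
grip_force: 0.0
```

```bash
python3 - <<'E'
from h import *
s=get_state();R=s['tcp_rot'];print(s['t'],s['tcp_pos'],np.degrees(np.arctan2(R[1,1],R[0,1])),s['joint_pos'],s['force'])
p,d=get_image('wrist');np.save('w2.npy',d)
q,_=get_image('scene');x,y=367,180
cv2.imwrite('pics/w2.png',np.vstack([cv2.resize(p,(480,300)),cv2.resize(q[y-60:y+40,x-80:x+80],(480,300),interpolation=cv2.INTER_CUBIC)]))
print(proj('wrist',[[.572,-.125,.201],[.5645,-.131,.215]]))
E
```

```text
3.75 [ 0.57238255 -0.12487729  0.2692876 ] -23.465188020834663 [-0.03339317  0.73783371  0.4097915   1.41251482 -0.31217907  1.05942067
  0.02575591] [-0.09703821  0.40918385  0.0717603 ]
[[321.28773132 215.52154385]
 [314.42440831 235.72774902]]
```

View pics/w2.png

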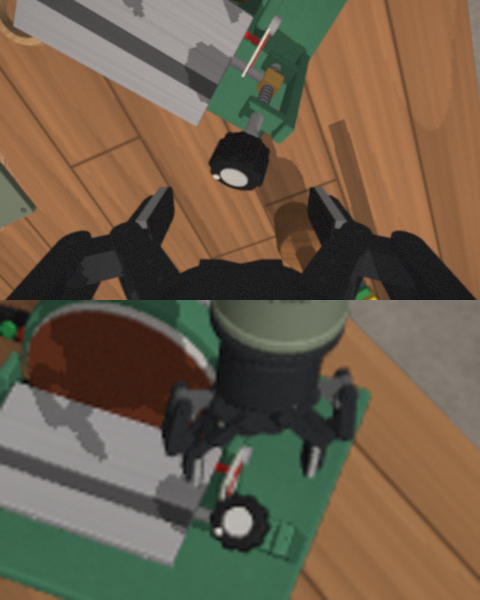

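The wrist view puts the knob's silver top at about (311,237), against a predicted (314,236), so it is centred within about 2 mm. I'll descend and grip.

>>> carry_out([
  [[0,-2,30],0,-1],
  [[0,0,25],0,-1],
  [[0,0,14],0,-1],
  [[0,0,0],0,1],
  [[0,0,0],0,1],
  [[0,0,0],0,1],
  [[0,0,0],0,1],
], newtons=50)

```text
t: 4.55
tcp_pos: [0.5713, -0.1245, 0.2045]
tcp_rot: [[0.4, 0.916, 0.001], [0.916, -0.4, 0.0], [0.001, 0.001, -1.0]]
force: [-9.8, 3.8, 16.5]
grip_width: 0.0528
grip_force: 49.0
```

>>> carry_out([
  [[0,0,0],6,1],
  [[0,0,0],8,1],
  [[0,0,0],8,1],
  [[0,0,0],8,1],
  [[0,0,0],8,1],
  [[0,0,0],8,1],
  [[0,0,0],8,1],
  [[0,0,0],6,1],
])

```text
t: 5.35
tcp_pos: [0.5728, -0.1241, 0.2045]
tcp_rot: [[0.994, 0.11, 0.004], [0.11, -0.994, 0.0], [0.004, 0.0, -1.0]]
force: [9.4, -12.6, 4.3]
grip_width: 0.0475
grip_force: 195.1
```

>>> carry_out([
  [[0,0,0],0,1],
  [[0,0,0],0,-1],
  [[0,0,0],0,-1],
  [[0,0,0],0,-1],
  [[0,0,0],0,-1],
])

```text
t: 5.85
tcp_pos: [0.5714, -0.1245, 0.2026]
tcp_rot: [[0.994, 0.111, 0.0], [0.111, -0.994, -0.0], [0.0, 0.0, -1.0]]
force: [-0.1, -0.2, -0.3]
grip_width: 0.0856
grip_force: 0.0
```

```bash
python3 - <<'E'
from h import *
s=get_state();R=s['tcp_rot'];print(s['t'],s['tcp_pos'],np.degrees(np.arctan2(R[1,1],R[0,1])),s['joint_pos'],s['force'])
for n,poly in [('scene',[(293,156),(340,169),(330,192),(284,180)]),('side',None)]:
    p,d=get_image(n)
    if poly: w,c,r=plane(n,poly,d);print(w,c,r,'tilt',np.arccos(w[2]))
E
```

```text
5.85 [ 0.57135602 -0.12453089  0.20263009] -83.61138679912959 [-0.15041514  0.87263509  0.67792492  1.52095439 -0.62107623  0.97136154
 -0.74861208] [-0.13193742 -0.2261308  -0.26893945]
[-0.06607167 -0.04744993  0.99668603] [0.50788834 0.0464593  0.14262852] 0.001753558244724603 tilt 0.08143468067250374
```

The first stroke raised the table by 0.034 rad. Return, regrip and turn again, twice.

>>> carry_out([
  [[0,0,0],-8.5,-1],
  [[0,0,0],-8.5,-1],
  [[0,0,0],-8.5,-1],
  [[0,0,0],-8.5,-1],
  [[0,0,0],-8.5,-1],
  [[0,0,0],-8.5,-1],
  [[0,0,0],-8.5,-1],
  [[0,0,0],0,1],
])

```text
t: 6.75
tcp_pos: [0.5713, -0.1247, 0.2025]
tcp_rot: [[0.406, 0.914, 0.0], [0.914, -0.406, 0.0], [0.0, 0.0, -1.0]]
force: [0.0, -0.5, -0.6]
grip_width: 0.0731
grip_force: 0.0
```

>>> carry_out([
  [[0,0,0],0,1],
  [[0,0,0],0,1],
  [[0,0,0],0,1],
  [[0,0,0],0,1],
])

```text
t: 7.15
tcp_pos: [0.5712, -0.1245, 0.2031]
tcp_rot: [[0.412, 0.911, 0.001], [0.911, -0.412, -0.0], [-0.0, 0.001, -1.0]]
force: [-6.4, 2.5, 15.7]
grip_width: 0.0525
grip_force: 49.3
```

>>> carry_out([
  [[0,0,0],6,1],
  [[0,0,0],8,1],
  [[0,0,0],8,1],
  [[0,0,0],8,1],
  [[0,0,0],8,1],
  [[0,0,0],8,1],
  [[0,0,0],8,1],
  [[0,0,0],6,1],
])

```text
t: 7.95
tcp_pos: [0.57, -0.1251, 0.2048]
tcp_rot: [[0.996, 0.094, -0.001], [0.094, -0.996, -0.0], [-0.001, 0.0, -1.0]]
force: [-46.6, 15.3, 89.5]
grip_width: 0.0479
grip_force: 197.1
```

>>> carry_out([
  [[0,0,0],0,1],
  [[0,0,0],0,-1],
  [[0,0,0],0,-1],
  [[0,0,0],0,-1],
  [[0,0,0],0,-1],
])

```text
t: 8.45
tcp_pos: [0.5714, -0.1244, 0.2022]
tcp_rot: [[0.995, 0.102, 0.0], [0.102, -0.995, -0.0], [-0.0, 0.0, -1.0]]
force: [0.2, -0.2, -0.2]
grip_width: 0.0854
grip_force: 0.0
```

```bash
cat > m.py <<'E'
from h import *
s=get_state();R=s['tcp_rot'];print(s['t'],s['tcp_pos'],np.degrees(np.arctan2(R[1,1],R[0,1])),s['force'])
n,poly=('scene',[(293,156),(340,169),(330,190),(284,178)])
p,d=get_image(n);cv2.imwrite('pics/m%.2f.png'%s['t'],p)
w,c,r=plane(n,poly,d);print(w,c,r,'tilt',np.arccos(w[2]),'front-up', w[:2]@[np.cos(.63),np.sin(.63)])
E
python3 m.py
```

```text
8.45 [ 0.57139689 -0.1244368   0.20217743] -84.15784154168483 [ 0.16006851 -0.24903551 -0.24557002]
[-0.0402978  -0.03143832  0.99869301] [0.50895277 0.04790292 0.14491435] 0.0017620036774006493 tilt 0.051132753513145925 front-up -0.05108345233002528
```

Two strokes have left 0.051 rad. The wrist force rose to about 100 N at the end of the last one, so I'll use a gentler grip and shorter strokes of about 45°, stopping at -70°.

>>> carry_out([
  [[0,0,0],-8.5,-1],
  [[0,0,0],-8.5,-1],
  [[0,0,0],-8.5,-1],
  [[0,0,0],-8.5,-1],
  [[0,0,0],-8.5,-1],
  [[0,0,0],-8.5,-1],
  [[0,0,0],-8.5,-1],
  [[0,0,0],0,1],
], newtons=25)

```text
t: 9.3
tcp_pos: [0.5713, -0.1247, 0.2024]
tcp_rot: [[0.415, 0.91, 0.0], [0.91, -0.415, 0.0], [0.0, 0.0, -1.0]]
force: [-0.5, -0.0, 0.4]
grip_width: 0.0732
grip_force: 0.0
```

>>> carry_out([
  [[0,0,0],0,1],
  [[0,0,0],0,1],
  [[0,0,0],0,1],
  [[0,0,0],0,1],
])

```text
t: 9.7
tcp_pos: [0.5712, -0.1245, 0.2028]
tcp_rot: [[0.42, 0.907, 0.0], [0.907, -0.42, -0.0], [-0.0, 0.0, -1.0]]
force: [-5.2, 0.7, 10.3]
grip_width: 0.0539
grip_force: 24.3
```

>>> carry_out([
  [[0,0,0],5,1],
  [[0,0,0],6,1],
  [[0,0,0],6,1],
  [[0,0,0],6,1],
  [[0,0,0],6,1],
])

```text
t: 10.2
tcp_pos: [0.5711, -0.1244, 0.2025]
tcp_rot: [[0.81, 0.587, -0.0], [0.587, -0.81, -0.0], [-0.0, 0.0, -1.0]]
force: [0.5, -0.3, -0.3]
grip_width: 0.0484
grip_force: 26.3
```

>>> carry_out([
  [[0,0,0],6,1],
  [[0,0,0],6,1],
  [[0,0,0],4,1],
])

```text
t: 10.5
tcp_pos: [0.5718, -0.1243, 0.2029]
tcp_rot: [[0.939, 0.343, 0.001], [0.343, -0.939, -0.001], [0.001, 0.001, -1.0]]
force: [3.1, -5.5, 9.4]
grip_width: 0.0484
grip_force: 115.1
```

>>> carry_out([
  [[0,0,0],0,1],
  [[0,0,0],0,-1],
  [[0,0,0],0,-1],
  [[0,0,0],0,-1],
  [[0,0,0],0,-1],
])

```text
t: 11.0
tcp_pos: [0.5712, -0.1245, 0.2023]
tcp_rot: [[0.938, 0.348, -0.0], [0.348, -0.938, -0.0], [-0.0, 0.0, -1.0]]
force: [-0.3, 0.8, -0.3]
grip_width: 0.0849
grip_force: 0.0
```

```bash
python3 m.py
```

```text
11.0 [ 0.57123215 -0.12451806  0.20227454] -69.65734994582988 [-0.31068522  0.76766502 -0.29265555]
[-0.02212585 -0.0180175   0.99959283] [0.50808475 0.04669556 0.14627868] 0.0017427209809621567 tilt 0.028537773231036727 front-up -0.028493209014978434
```

>>> carry_out([
  [[0,0,0],-8.5,-1],
  [[0,0,0],-8.5,-1],
  [[0,0,0],-8.5,-1],
  [[0,0,0],-8.5,-1],
  [[0,0,0],-8.5,-1],
  [[0,0,0],-8.5,-1],
  [[0,0,0],-2,-1],
  [[0,0,0],0,1],
])

```text
t: 11.85
tcp_pos: [0.5713, -0.1246, 0.2024]
tcp_rot: [[0.289, 0.957, 0.0], [0.957, -0.289, 0.0], [0.0, 0.0, -1.0]]
force: [-0.4, -0.3, 0.2]
grip_width: 0.073
grip_force: 0.0
```

>>> carry_out([
  [[0,0,0],0,1],
  [[0,0,0],0,1],
  [[0,0,0],0,1],
  [[0,0,0],0,1],
])

```text
t: 12.25
tcp_pos: [0.5713, -0.1245, 0.2028]
tcp_rot: [[0.288, 0.957, 0.0], [0.957, -0.288, -0.0], [-0.0, 0.0, -1.0]]
force: [-3.4, 1.9, 9.2]
grip_width: 0.0548
grip_force: 24.5
```

>>> carry_out([
  [[0,0,0],5,1],
  [[0,0,0],7,1],
  [[0,0,0],7,1],
  [[0,0,0],7,1],
  [[0,0,0],7,1],
  [[0,0,0],7,1],
  [[0,0,0],7,1],
  [[0,0,0],6,1],
])

```text
t: 13.05
tcp_pos: [0.5729, -0.1238, 0.2023]
tcp_rot: [[0.939, 0.344, 0.003], [0.344, -0.939, -0.0], [0.003, 0.001, -1.0]]
force: [41.8, -5.7, -48.3]
grip_width: 0.0486
grip_force: 114.0
```

>>> carry_out([
  [[0,0,0],0,1],
  [[0,0,0],0,-1],
  [[0,0,0],0,-1],
  [[0,0,0],0,-1],
  [[0,0,0],0,-1],
])

```text
t: 13.55
tcp_pos: [0.5712, -0.1245, 0.2025]
tcp_rot: [[0.938, 0.348, 0.0], [0.348, -0.938, -0.0], [0.0, 0.0, -1.0]]
force: [0.4, -1.5, -0.5]
grip_width: 0.0854
grip_force: 0.0
```

>>> carry_out([
  [[0,0,-30],0,-1],
  [[0,0,-40],0,-1],
  [[0,0,-40],0,-1],
  [[0,0,-20],0,-1],
  [[0,0,0],0,-1],
])

```text
t: 14.05
tcp_pos: [0.5717, -0.1249, 0.3349]
tcp_rot: [[0.937, 0.348, 0.004], [0.348, -0.937, -0.001], [0.003, 0.002, -1.0]]
force: [0.5, -0.1, -0.4]
grip_width: 0.0853
grip_force: 0.0
```

```bash
python3 m.py; python3 - <<'E'
from h import *
p,d=get_image('side');w,c,r=plane('side',[(315,152),(360,174),(348,200),(295,176)],d);print('side',w,r)
d0=np.load('side0.npy');w,c,r=plane('side',[(315,152),(360,174),(348,200),(295,176)],d0);print('side0',w,r)
cv2.imwrite('pics/fin.png',p)
E
```

```text
14.05 [ 0.57170211 -0.12493037  0.33493888] -69.63018453263759 [ 0.52798849 -0.09214296 -0.38323039]
[-0.00630388 -0.00474656  0.99996887] [0.50800523 0.04566804 0.14787647] 0.0017315097692033577 tilt 0.007891135351213009 front-up -0.00789011882773729
side [-0.00598915 -0.00299953  0.99997757] 0.0017068913741307402
side0 [-0.08719889 -0.06408459  0.99412752] 0.0017961969045730756
```

View pics/fin.png

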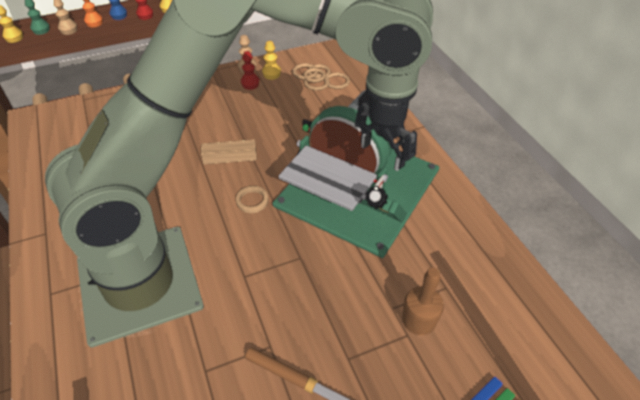

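The final picture shows the gripper clear above the knob at (376,196). The mallet, gouge, bangle and blank are unmoved. Both cameras put the table within about 0.008 rad of level, against the limit of 0.026, so I'm handing in.

```bash
python3 -c "from station import *;print(job_done())"
```

```text
the job is handed in; nothing more can be done
None
```

I levelled the sander table to within about 0.5° by turning the tilt knob, let go of it with the gripper clear and the other objects unmoved, and handed the job in at about 14 s; no verdict came back.

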